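# Set a forming stake in the slot of the stake plate that fits its tang

## Robot

A 7-joint arm with a two-finger parallel gripper is mounted at the origin on the work surface. World frame = base frame: x ahead of the robot, y to its left, z up, the work surface at z = 0. Lengths are in m, angles in rad, forces in N, time in s.
With the tool pointing down it reaches from about 0.4 to 0.9 m from the base axis. Payload 5.6 kg.
Tool frame: the origin (TCP) lies midway between the tips of the shut fingers; the grasp point (between the pads) lies 19 mm behind it (r.grasp_offset is the distance from the TCP to the grasp point, in m); z points along the fingers, y is the line along which they close (so a half turn about z gives the same grasp; the last joint's range is limited). The gripper opens to 92 mm and grips with 3 to 60 N. Pads are 20 mm wide; open, the fingers measure 128 mm over their backs; the gripper's body (75 mm by 189 mm) begins 69 mm behind the grasp point.
Start: joints at [1.127, 0.468, -0.012, 1.603, 0.006, 1.071, -0.056], TCP at [0.254, -0.599, 0.215] pointing down, gripper open.
Joint ranges: [-2.53, 2.53], [-0.31, 2.02], [-1.57, 1.55], [0.28, 2.44], [-1.29, 4.43], [0.15, 1.84], [-2.92, 2.92]. Speed limits (rad/s): [2.57, 2.57, 3.14, 3.14, 3.14, 3.14, 3.14].

## Interface

Orientations are given as a unit quaternion [x, y, z, w].
In Python, from plant import r, eyes, workorder gives the robot as it stands.
- The arm moves only by the shell command python3 -m creep 'ROWS'. ROWS is JSON, a list of rows, each an object with "linear": the shift along the tool's x, y, z in mm, a list of three; "twist": the turn, a rotation vector about the tool's x, y, z in degrees, a list of three; "grip": the opening, from 0 (shut) to 1 (fully open). In form: [{"linear": [dx, dy, dz], "twist": [wx, wy, wz], "grip": grip}, ...]. A call has 1 to 12 rows; each row shifts and turns the commanded pose from where the row before left it, along the tool's axes as they then stand; what a row does not reach is not made up. A row lasts 1/12 s, in which the tool goes at most 41.7 mm and 7.16 degrees, less where a joint would pass 70% of its speed; a pose out of reach is approached as far as the arm can. A call is refused whole if a number of a shift passes 41.7 or a number of a turn 7.16, either way. A call with a gripper value outside its range is refused whole. The fingers move at their own pace and stop on an object; the grip force is fixed at half the most. Time passes only in rows, so rows that do not move let the fingers close. It gives the time, the measured TCP pose, the force, the opening and the grip force at its end, in the units of the state.
- r.read_state(): the state, without advancing time (a new reading comes with each control period).
- eyes.camera(name): name is "scene" or "top" or "wrist"; returns the picture (400x640x3 uint8, blue, green, red); there is no depth.
- eyes.camera_model(name): a dict with "vfov" (degrees; the focal length in pixels is half the picture's height over the tangent of half this angle, whatever the lens; pixels are square), "cx", "cy" (the principal point, pixels), "eye" and "orientation" of the camera in the world; the wrist camera has in their place "tool_from_camera" (4x4, takes a point from camera to tool coordinates, whose origin is the TCP and whose axes are the flange's). Camera axes: x right, y down, z forward; pixel columns grow to the right and rows downward; lengths in m; the calibration is good to about 2 mm. A picture is of the moment at which its call begins: read the wrist's pose just before it. camera_model takes no time and is no camera call.
- workorder.hand_in(): hands the job in; it is judged then, once.
The state is a dict: "time_s": time; "joint_pos": joint angles; "joint_velocities": joint speeds; "joint_torque": joint torques, N m; "tool_pos": TCP position; "eef_rot": TCP orientation; "ft_force": force on the tool from outside, world axes, zero at the start; "ft_torque": the same for the moment, N m; "gripper_width": finger opening in m; "grasp_force": force on a finger pad.
Only numpy, scipy, OpenCV 4.12 (cv2) and the standard library are available. Lean on these libraries where they do the work, as an engineer would, in place of code of your own. Each camera call takes 0.05 s, during which the arm holds its last target. There are 200 camera calls.

## Task

Take the stake at the end of the wooden rack nearest the steel stake plate and set it upright in the narrowest slot of the plate that takes its tang, so that its collar bears down on the plate's face and it stands firm for hammering: step it along the slots from the narrow end, feeling gently and never forcing it, and keep hold of it until the collar sits on the plate. Leave the other stakes and everything else on the bench where they are.

Things in the scene. Friction and masses are not known exactly. Their poses are not given: they have to be found in the camera images.
- stake_a: steel forming stake, 0.13 to 0.21 kg: head 30 mm (its x) by 26 mm (y), 20 mm high, its face on top flat, 4 mm high; under it a collar 16 mm (x), 8 mm high; under that a flat tang 16 mm (x), 14 mm long, square-ended. The tang's thickness (y) is 5 to 15 mm, another in each stake, not told; its collar is 3 mm thicker. Origin: centre of the tang's foot, 22 mm under the head
- stake_b: steel forming stake, 0.13 to 0.21 kg: head 30 mm (its x) by 26 mm (y), 20 mm high, its face on top domed, 6 mm high; under it a collar 16 mm (x), 8 mm high; under that a flat tang 16 mm (x), 14 mm long, square-ended. The tang's thickness (y) is 5 to 15 mm, another in each stake, not told; its collar is 3 mm thicker. Origin: centre of the tang's foot, 22 mm under the head
- stake_c: steel forming stake, 0.13 to 0.21 kg: head 30 mm (its x) by 26 mm (y), 20 mm high, its face on top half-round along x, 6 mm high; under it a collar 16 mm (x), 8 mm high; under that a flat tang 16 mm (x), 14 mm long, square-ended. The tang's thickness (y) is 5 to 15 mm, another in each stake, not told; its collar is 3 mm thicker. Origin: centre of the tang's foot, 22 mm under the head
- stake_d: steel forming stake, 0.13 to 0.21 kg: head 30 mm (its x) by 26 mm (y), 20 mm high, its face on top of two flat lands with a groove, 4 mm high; under it a collar 16 mm (x), 8 mm high; under that a flat tang 16 mm (x), 14 mm long, square-ended. The tang's thickness (y) is 5 to 15 mm, another in each stake, not told; its collar is 3 mm thicker. Origin: centre of the tang's foot, 22 mm under the head
- rack: fixed beech rack, 46 mm deep (x), 160 long (y), 30 high, four equal slots 20 mm wide (y), 22 long (x), 36 apart along y; a stake hangs in each, tang down, the underside of its head on the rack's top. Heads stand 10 mm apart: take them by their two 26 mm wide ends, along x. Origin: centre of its underside; its +y end points to the stake plate
- place0 (a point): centre of the mouth, in the rack's top face 30 mm above the bench, of the end slot nearest the stake plate; the stake hanging here is the one to be set
- plate: stake plate, a dark steel block fixed to the bench: 46 mm deep (x), 110 long (y), 30 high. Five square-edged slots in its top, each 22 mm long (x) and 26 deep, side by side, graded from narrow (-y end, towards the rack) to wide. A tang has 1.2 mm play in its own slot and is 1.8 mm too thick for the next narrower; in wider slots the collar sinks in too. Origin: centre of its underside
- slot0 (a point): centre of the mouth, in the plate's top face 30 mm above the bench, of the slot 4 mm wide (y), the narrowest, which takes none of the stakes; x along the slot, y towards the wider slots, z up
- slot1 (a point): centre of the mouth, in the plate's top face 30 mm above the bench, of the slot 7 mm wide (y); x along the slot, y towards the wider slots, z up
- slot2 (a point): centre of the mouth, in the plate's top face 30 mm above the bench, of the slot 10 mm wide (y); x along the slot, y towards the wider slots, z up
- slot3 (a point): centre of the mouth, in the plate's top face 30 mm above the bench, of the slot 13 mm wide (y); x along the slot, y towards the wider slots, z up
- slot4 (a point): centre of the mouth, in the plate's top face 30 mm above the bench, of the slot 16 mm wide (y), the widest; x along the slot, y towards the wider slots, z up
- dust_cover: clear glass dust cover with a knob, 72 mm across, 64 mm high, bystander. Origin: centre of its underside
- loupe: black eye loupe standing on its wide end, 34 mm across, 31 mm high, bystander. Origin: centre of its underside
- tweezers: steel tweezers lying along their y, 135 mm long, 7 mm high, bystander. Origin: under their middle
- screwdriver: small aluminium screwdriver lying along its y, 105 mm long, 11 mm high, bystander. Origin: under its middle
- hammer: small bench hammer lying along its y, 160 mm long, 10 mm high, bystander. Origin: under its middle
- watch_case: rectangular steel watch case, 46 by 26 mm, 8 mm high, lying on a scrap of leather, bystander. Origin: centre of its underside
- pin_jar: small glass jar with an aluminium lid, 36 mm across, 35 mm high, bystander. Origin: centre of its underside
There are look-alikes about, which are no part of the job. Leave any purple look-alike of the stake_a alone.

How it is judged:
By the outcome, as a careful person would: the job done as asked, in the order asked, and still so for the second after the job is handed in, with the robot touching nothing.
It also fails if it takes over 64 s, if anything falls off the work surface, if the arm or the gripper's body presses on something with over 40 N, if the wrist force passes 120 N, or if a joint passes its speed limit or range.

## Working session

There is one attempt and no reset: what is moved stays moved. The work goes in short steps, Python scripts to look and compute and a shell command to move; the robot and the scene stay as the last step left them, time stands still between calls to the robot, and variables do not carry over. Pictures are saved under pics/ and viewed, at most 10 in all, crops included, and the job is handed in when it is done.

```bash
ls; mkdir -p pics; python3 - <<'E'
from plant import r,eyes
import cv2,numpy as np
s=r.read_state()
for k in("time_s","tool_pos","eef_rot","ft_force","gripper_width"):print(k,s[k])
print(r.grasp_offset)
for n in("top","scene","wrist"):
    print(n,eyes.camera_model(n)); cv2.imwrite(f"pics/{n}0.png",eyes.camera(n))
E
```

```text
pics
time_s 0.0
tool_pos [ 0.25331257 -0.59795198  0.21361929]
eef_rot [ 9.79990192e-01  1.99043701e-01 -2.48864732e-04 -8.75768051e-04]
ft_force [ 0.33236542 -0.51416871 -0.45717591]
gripper_width 0.09177017420047873
0.0187
top {'vfov': 48.12152245369038, 'cx': 312.2671999825402, 'cy': 196.89559629149744, 'eye': array([ 0.44787281, -0.01747155,  0.99156793]), 'orientation': array([-0.70374458,  0.70608036, -0.05157118,  0.05945165])}
scene {'vfov': 52.12393309665734, 'cx': 319.4453962815887, 'cy': 190.61157748418222, 'eye': array([ 0.99559223, -0.53855075,  0.49592157]), 'orientation': array([ 0.83324811,  0.28215209, -0.16146178, -0.44723359])}
wrist {'vfov': 68.70745153378297, 'cx': 321.3025248533486, 'cy': 196.53941587804647, 'tool_from_camera': array([[-7.52431837e-04, -9.65255990e-01, -2.61305009e-01,
         7.42732608e-02],
       [ 9.99998980e-01, -4.08984623e-04, -1.36873079e-03,
        -7.04415622e-05],
       [ 1.21430587e-03, -2.61305773e-01,  9.65255313e-01,
        -1.69709799e-01],
       [ 0.00000000e+00,  0.00000000e+00,  0.00000000e+00,
         1.00000000e+00]])}
```

View pics/top0.png

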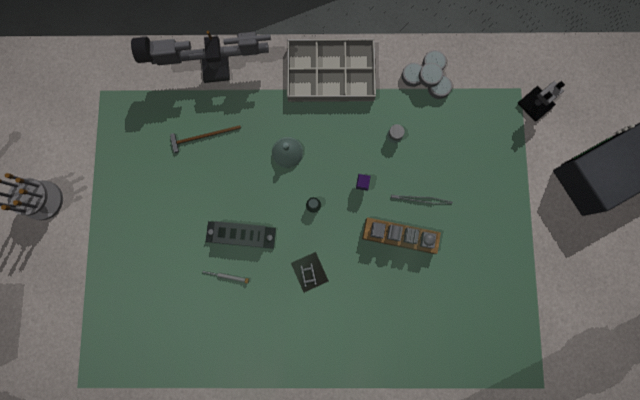

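View pics/scene0.png

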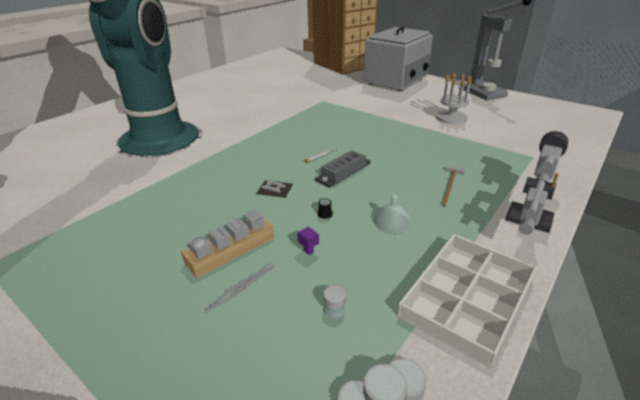

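The top view shows the rack at (364–440, 218–253), with its four stakes at about (378,230), (396,233), (412,236) and (430,240). The plate is at (207–275, 222–247), and the purple look-alike stands at (363,182). The stake nearest the plate is the one at (378,230).

```bash
cat > h.py <<'E'
from plant import r,eyes
import cv2,numpy as np
from scipy.spatial.transform import Rotation as R
def cam(n,s=None):
    m=eyes.camera_model(n); f=200/np.tan(np.radians(m["vfov"]/2))
    if n=="wrist":
        s=s or r.read_state(); T=np.array(m["tool_from_camera"]); Rt=R.from_quat(s["eef_rot"]).as_matrix()
        return f,m["cx"],m["cy"],Rt@T[:3,3]+s["tool_pos"],Rt@T[:3,:3]
    return f,m["cx"],m["cy"],np.array(m["eye"]),R.from_quat(m["orientation"]).as_matrix()
def pt(c,uv,z):
    f,cx,cy,e,M=c; d=M@np.array([(uv[0]-cx)/f,(uv[1]-cy)/f,1]); return e+d*(z-e[2])/d[2]
def px(c,p):
    f,cx,cy,e,M=c; q=M.T@(np.array(p)-e); return np.array([f*q[0]/q[2]+cx,f*q[1]/q[2]+cy])
E
python3 - <<'E'
from h import *
im=cv2.imread("pics/top0.png"); c=cam("top")
for n,uv,z in[("stake",(378,230),.054),("far stake",(430,240),.054),("rackA",(364,228),.03),("rackB",(440,245),.03),("plateA",(275,237),.03),("plateB",(207,235),.03),("sl0",(258,236),.03),("sl4",(222,233),.03),("purple",(363,182),.03)]: print(n,pt(c,uv,z).round(3))
hsv=cv2.cvtColor(im,cv2.COLOR_BGR2HSV)
m=cv2.inRange(hsv,(8,90,60),(25,255,255)); m[:200]=0
cs=[k for k in cv2.findContours(m,0,2)[0] if cv2.contourArea(k)>30]
print([(cv2.minAreaRect(k)) for k in cs])
E
```

```text
stake [ 0.526 -0.144  0.054]
far stake [ 0.505 -0.252  0.054]
rackA [ 0.532 -0.118  0.03 ]
rackB [ 0.495 -0.279  0.03 ]
plateA [0.514 0.073 0.03 ]
plateB [0.518 0.22  0.03 ]
sl0 [0.516 0.11  0.03 ]
sl4 [0.522 0.187 0.03 ]
purple [ 0.633 -0.118  0.03 ]
[((426.74114990234375, 240.16468811035156), (24.730073928833008, 21.259185791015625), 12.528807640075684), ((387.63458251953125, 232.32693481445312), (47.656219482421875, 21.572771072387695), 11.309932708740234)]
```

```bash
python3 -m creep '[{"linear":[0,0,0],"twist":[0,0,-7],"grip":1},{"linear":[0,0,0],"twist":[0,0,-7],"grip":1},{"linear":[0,0,0],"twist":[0,0,-7],"grip":1},{"linear":[0,0,0],"twist":[0,0,-7],"grip":1},{"linear":[0,0,0],"twist":[0,0,-7],"grip":1},{"linear":[0,0,0],"twist":[0,0,-7],"grip":1},{"linear":[0,0,0],"twist":[0,0,-7],"grip":1},{"linear":[0,0,0],"twist":[0,0,-7],"grip":1}]'
python3 -m creep '[{"linear":[38,14,0],"twist":[0,0,0],"grip":1},{"linear":[38,14,0],"twist":[0,0,0],"grip":1},{"linear":[38,14,0],"twist":[0,0,0],"grip":1},{"linear":[38,14,0],"twist":[0,0,0],"grip":1},{"linear":[38,14,0],"twist":[0,0,0],"grip":1},{"linear":[38,14,0],"twist":[0,0,0],"grip":1},{"linear":[38,14,0],"twist":[0,0,0],"grip":1},{"linear":[38,14,0],"twist":[0,0,0],"grip":1},{"linear":[38,14,0],"twist":[0,0,0],"grip":1},{"linear":[38,14,0],"twist":[0,0,0],"grip":1},{"linear":[38,14,0],"twist":[0,0,0],"grip":1}]'
```

```text
time_s: 0.82
tool_pos: [0.2534, -0.5983, 0.2142]
eef_rot: [0.77, 0.638, 0.0, -0.0]
ft_force: [-0.6, 0.3, -0.4]
gripper_width: 0.092
grasp_force: 0.0
time_s: 1.73
tool_pos: [0.4852, -0.216, 0.2146]
eef_rot: [0.772, 0.636, -0.0, 0.0]
ft_force: [1.7, -0.3, -0.1]
gripper_width: 0.092
grasp_force: 0.0
```

```bash
python3 -m creep '[{"linear":[20,7,10],"twist":[0,0,0],"grip":1},{"linear":[20,7,20],"twist":[0,0,0],"grip":1},{"linear":[20,7,20],"twist":[0,0,0],"grip":1},{"linear":[0,0,0],"twist":[0,0,0],"grip":1},{"linear":[0,0,0],"twist":[0,0,0],"grip":1}]'
python3 - <<'E'
from h import *
s=r.read_state(); im=eyes.camera("wrist"); cv2.imwrite("pics/w1.png",im); np.save("s1.npy",s,allow_pickle=True)
print(s["tool_pos"],s["eef_rot"]); c=cam("wrist",s); print(px(c,(.526,-.144,.054)))
E
```

```text
time_s: 2.15
tool_pos: [0.5164, -0.1616, 0.1635]
eef_rot: [0.771, 0.637, -0.001, -0.001]
ft_force: [-0.5, 0.3, -0.0]
gripper_width: 0.092
grasp_force: 0.0
[ 0.51637688 -0.16161948  0.16349912] [ 7.70970310e-01  6.36869576e-01 -6.22136775e-04 -1.23993192e-03]
[327.52280641 176.27764176]
```

View pics/w1.png

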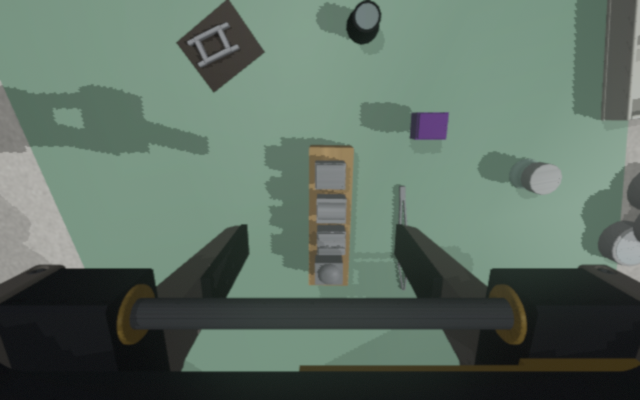

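The wrist view shows the rack upright at (309–353, 146–285). The candidates for the stake are the rack heads at (331,175), (331,208), (331,238) and (331,270), and the purple one at (430,126). The head at (331,175) fits, as it is at the +y end of the rack, nearest the plate. The fingers straddle the rack on either side. I'll confirm in an enlarged crop.

```bash
python3 - <<'E'
import cv2,numpy as np
from h import *
im=cv2.imread("pics/w1.png"); k=im[140:230,290:370]
cv2.imwrite("pics/c1.png",cv2.resize(k,None,fx=6,fy=6,interpolation=cv2.INTER_CUBIC))
hsv=cv2.cvtColor(im,cv2.COLOR_BGR2HSV)
w=cv2.inRange(hsv,(8,70,60),(25,255,255)); w[:,:290]=0;w[:,370:]=0;w[:135]=0;w[292:]=0
ys,xs=np.nonzero(w); q=np.c_[xs,ys].astype(np.int32); rr=cv2.minAreaRect(q); print(rr)
s=np.load("s1.npy",allow_pickle=True).item(); c=cam("wrist",s)
print([pt(c,b,.03).round(4) for b in cv2.boxPoints(rr)])
g=hsv[...,1]; print(hsv[175,300:362,1]); print(hsv[175,300:362,2]); print(hsv[142:225,331,1]);print(hsv[142:225,331,2])
E
```

```text
((331.0, 215.0), (44.0, 138.0), 0.0)
[array([ 0.4808, -0.2703,  0.03  ]), array([ 0.5127, -0.1141,  0.03  ]), array([ 0.557 , -0.1226,  0.03  ]), array([ 0.5312, -0.28  ,  0.03  ])]
[47 49 49 49 49 49 47 47 39 65 93 99 96 94 71 23  7 10 10 10 10 10 10  8
 10 10 10 10 10 10 10 10 12 10 12 10 10 10 10 10  8 10 10  8  4 31 81 98
 97 98 98 94 67 36 48 48 49 48 47 47 46 49]
[114 114 115 115 115 115 114 114 110 106 110 111 111 111 107 101 111 129
 132 131 131 131 132 131 132 132 132 132 132 132 132 132 133 132 133 132
 133 133 133 133 132 133 133 133 132 131 133 133 134 138 145 147 138 133
 133 133 134 139 147 151 150 151]
[48 46 42 49 88 98 98 99 98 99 97 99 99 99 99 98 97 89 61 19 12 11 11  9
 10 12 11  9 10 10 10  8 10 10 10 10  8 10 12 10 12 12  8 10 10 10  6 53
 88 93 92 82 33 10 13 13 11 10  8  8 10  9  9 11 10 10 11 11 11  9  9  8
 10 10 12 10 13 11 12  9  4 32 58]
[117 116 110  89  96 125 149 155 156 155 155 155 155 155 155 148 126 112
  96  81  83  94  97 116 129 132 134 135 134 133 132 131 132 132 132 132
 132 133 131 130 130 131 131 131 130 128 126 130 122 104 100 103  85  77
  76  77  94 127 136 135 126 113 113 119 124 129 136 141 142 139 136 135
 134 133 131 125 118 118 132 136 128 111  97]
```

View pics/c1.png

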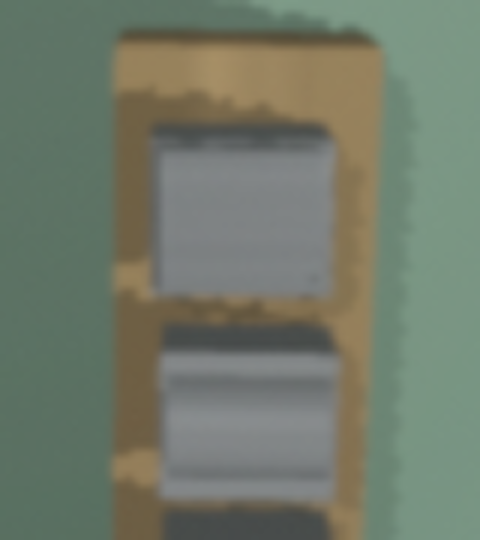

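```bash
python3 - <<'E'
from h import *
s=np.load("s1.npy",allow_pickle=True).item(); c=cam("wrist",s)
f=lambda a:(290+a[0]/6-.4,140+a[1]/6-.4)
Rt=R.from_quat(s["eef_rot"]).as_matrix()
for z in(.05,.054):
    P=np.array([pt(c,f(a),z) for a in[(160,148),(330,148),(332,297),(160,297)]])
    print(z,P.mean(0),np.linalg.norm(P[1]-P[0]),np.linalg.norm(P[2]-P[1]),np.linalg.norm(P[3]-P[2]),np.degrees(np.arctan2(*(P[1]-P[0])[1::-1])),np.degrees(np.arctan2(*(P[2]-P[3])[1::-1])), "tool",((P.mean(0)-s["tool_pos"])@Rt)*1e3)
for z in[.03]:
    L=[pt(c,f(a),z) for a in[(114,45),(114,530),(383,45),(366,530)]]; print(np.array(L).round(4))
    for a,b in((0,1),(2,3)): d=L[a]-L[b]; print("y axis ang",np.degrees(np.arctan2(d[1],d[0])))
    print("width",np.linalg.norm(L[2]-L[0]), "endmid",(L[0]+L[2])/2)
print("tool y ang",np.degrees(np.arctan2(Rt[1,1],Rt[0,1])),Rt[:,2])
E
```

```text
0.05 [ 0.52871932 -0.14587989  0.05      ] 0.027582669207028364 0.02488011532685226 0.028540888523252136 -10.903267098973407 -10.890654217367691 tool [ 17.71633595   9.45588646 113.48496608]
0.054 [ 0.52875384 -0.14507804  0.054     ] 0.02719315738461441 0.024528767928596724 0.02813784509701358 -10.903267098973398 -10.890654217367565 tool [ 18.51276449   9.32758821 109.48579147]
[[ 0.5121 -0.1151  0.03  ]
 [ 0.4943 -0.2018  0.03  ]
 [ 0.5573 -0.1238  0.03  ]
 [ 0.5399 -0.2106  0.03  ]]
y axis ang 78.42730396546845
y axis ang 78.68424844113096
width 0.04602032755612049 endmid [ 0.53468005 -0.11946308  0.03      ]
tool y ang -10.882289323265885 [-0.00253865  0.00111946 -0.99999615]
```

```bash
python3 -m creep '[{"linear":[9.4,4.6,30],"twist":[0,0,0.5],"grip":1},{"linear":[9.3,4.6,35],"twist":[0,0,0],"grip":1},{"linear":[0,0,30],"twist":[0,0,0],"grip":1},{"linear":[0,0,15],"twist":[0,0,0],"grip":1},{"linear":[0,0,8],"twist":[0,0,0],"grip":1},{"linear":[0,0,5],"twist":[0,0,0],"grip":1},{"linear":[0,0,3],"twist":[0,0,0],"grip":1},{"linear":[0,0,2],"twist":[0,0,0],"grip":1},{"linear":[0,0,0],"twist":[0,0,0],"grip":1}]'
python3 - <<'E'
from h import *
s=r.read_state();print(s["tool_pos"],s["ft_force"])
a=eyes.camera("scene");cv2.imwrite("pics/sc2.png",cv2.resize(a[150:330,130:400],None,fx=2.9,fy=2.9,interpolation=cv2.INTER_CUBIC))
E
```

```text
time_s: 2.95
tool_pos: [0.5302, -0.147, 0.0375]
eef_rot: [0.775, 0.632, 0.0, 0.001]
ft_force: [0.2, 0.9, 0.5]
gripper_width: 0.0918
grasp_force: 0.0
[ 0.53015352 -0.14695961  0.03745893] [0.23720602 0.85151769 0.50293459]
```

View pics/sc2.png

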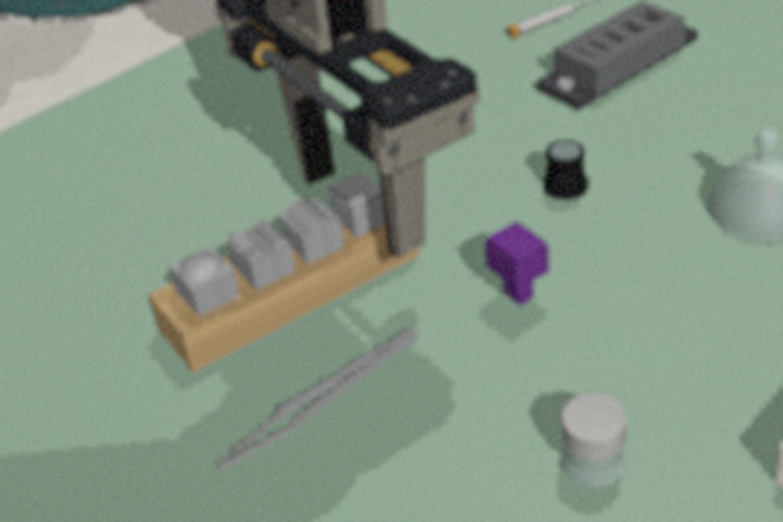

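The fingers straddle the end stake, and its two neighbours are clear. I'll nudge the tool onto centre, go down a little and close.

```bash
python3 -m creep '[{"linear":[1.7,-1.5,2],"twist":[0,0,0],"grip":1},{"linear":[0,0,1.5],"twist":[0,0,0],"grip":1},{"linear":[0,0,0],"twist":[0,0,0],"grip":0.7},{"linear":[0,0,0],"twist":[0,0,0],"grip":0.45},{"linear":[0,0,0],"twist":[0,0,0],"grip":0.36},{"linear":[0,0,0],"twist":[0,0,0],"grip":0.33},{"linear":[0,0,0],"twist":[0,0,0],"grip":0.25},{"linear":[0,0,0],"twist":[0,0,0],"grip":0},{"linear":[0,0,0],"twist":[0,0,0],"grip":0},{"linear":[0,0,0],"twist":[0,0,0],"grip":0},{"linear":[0,0,0],"twist":[0,0,0],"grip":0},{"linear":[0,0,0],"twist":[0,0,0],"grip":0}]'
```

```text
time_s: 4.0
tool_pos: [0.5284, -0.1443, 0.0331]
eef_rot: [0.775, 0.632, -0.0, -0.0]
ft_force: [0.7, 0.2, -0.0]
gripper_width: 0.0296
grasp_force: 30.0
```

```bash
python3 -m creep '[{"linear":[0,0,-3],"twist":[0,0,0],"grip":0},{"linear":[0,0,-7],"twist":[0,0,0],"grip":0},{"linear":[0,0,-10],"twist":[0,0,0],"grip":0},{"linear":[0,0,-15],"twist":[0,0,0],"grip":0},{"linear":[0,0,-20],"twist":[0,0,0],"grip":0},{"linear":[0,0,-20],"twist":[0,0,0],"grip":0}]'
python3 -m creep '[{"linear":[10,-2.5,0],"twist":[0,0,0],"grip":0},{"linear":[22,-5.5,0],"twist":[0,0,0],"grip":0},{"linear":[30,-7.5,0],"twist":[0,0,0],"grip":0},{"linear":[30,-7.5,0],"twist":[0,0,0],"grip":0},{"linear":[30,-7.5,0],"twist":[0,0,0],"grip":0},{"linear":[30,-7.5,0],"twist":[0,0,0],"grip":0},{"linear":[25,-6,0],"twist":[0,0,0],"grip":0},{"linear":[20,-5,0],"twist":[0,0,0],"grip":0},{"linear":[10,-2.5,0],"twist":[0,0,0],"grip":0},{"linear":[0,0,0],"twist":[0,0,-3],"grip":0},{"linear":[0,0,0],"twist":[0,0,-3],"grip":0},{"linear":[0,0,0],"twist":[0,0,0],"grip":0}]'
python3 - <<'E'
from h import *
s=r.read_state(); im=eyes.camera("wrist"); cv2.imwrite("pics/w2.png",im); np.save("s2.npy",s,allow_pickle=True)
print(s["tool_pos"],s["eef_rot"],s["ft_force"],s["gripper_width"]); cv2.imwrite("pics/w2c.png",cv2.resize(im[0:200,180:440],None,fx=3,fy=3,interpolation=cv2.INTER_CUBIC))
E
```

```text
time_s: 4.5
tool_pos: [0.5282, -0.1442, 0.1095]
eef_rot: [0.775, 0.633, -0.0, -0.0]
ft_force: [0.4, 0.3, -1.2]
gripper_width: 0.0296
grasp_force: 30.0
time_s: 5.5
tool_pos: [0.5191, 0.0687, 0.1079]
eef_rot: [0.74, 0.673, -0.0, -0.0]
ft_force: [0.1, 0.4, -1.3]
gripper_width: 0.0298
grasp_force: 30.0
[0.51906658 0.06866299 0.10790539] [ 7.39949942e-01  6.72661887e-01 -2.61759556e-04 -2.75856188e-05] [ 0.11526104  0.43001733 -1.31138743] 0.029816463065736102
```

View pics/w2c.png

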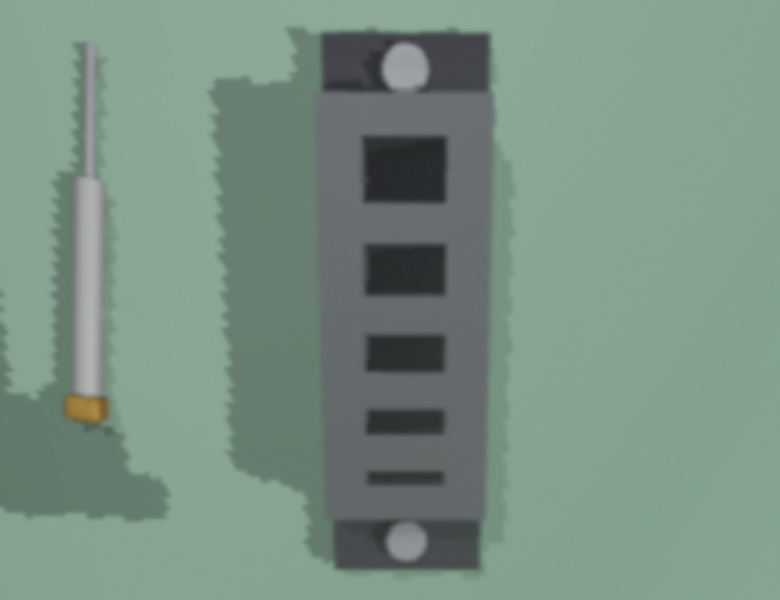

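The plate fills the crop, with its slots at crop rows 478, 422, 353, 270 and 170, narrowest to widest, all near column 405.

```bash
cat > plate.py <<'E'
from h import *
s=np.load("s2.npy",allow_pickle=True).item(); c=cam("wrist",s); im=cv2.imread("pics/w2.png")
k=cv2.resize(im,None,fx=4,fy=4,interpolation=cv2.INTER_CUBIC)
g=k.max(2); m=((g<72)*255).astype(np.uint8)
M=np.zeros_like(m); M[25*4:168*4,294*4:336*4]=m[25*4:168*4,294*4:336*4]
Rt=R.from_quat(s["eef_rot"]).as_matrix(); C=[]
for q in sorted(cv2.findContours(M,0,2)[0],key=lambda q:-q[...,1].mean()):
    if cv2.contourArea(q)<300: continue
    rc=cv2.minAreaRect(q); B=np.array([pt(c,(b+.5)/4-.5,.03) for b in cv2.boxPoints(rc)])
    L=sorted([np.linalg.norm(B[1]-B[0]),np.linalg.norm(B[2]-B[1])]); C.append(B.mean(0))
    print(np.round(L,4),B.mean(0).round(4),np.array(rc[0]).round(0)/4,"tool",((B.mean(0)-s["tool_pos"])@Rt*1e3).round(1))
C=np.array(C); d=C[-1]-C[0]; print("y ang",np.degrees(np.arctan2(d[1],d[0])),"tool x ang",np.degrees(np.arctan2(Rt[1,0],Rt[0,0])),np.diff(C,axis=0).round(4))
E
python3 plate.py; python3 -c "
import cv2
im=cv2.imread('pics/w2.png');cv2.imwrite('pics/w2d.png',cv2.resize(im[170:330,220:420],None,fx=3.7,fy=3.7,interpolation=cv2.INTER_CUBIC))"
```

```text
[0.003  0.0207] [0.5177 0.1092 0.03  ] [315.   159.25] tool [40.2 -5.2 77.9]
[0.0062 0.0212] [0.5193 0.1247 0.03  ] [315.  140.5] tool [55.9 -5.1 77.9]
[0.0091 0.0211] [0.5211 0.1429 0.03  ] [315.   117.75] tool [74.2 -5.  77.9]
[0.0124 0.0208] [0.5234 0.1643 0.03  ] [315.    89.75] tool [95.7 -4.7 77.9]
[0.0154 0.0209] [0.5256 0.1886 0.03  ] [314.75  56.5 ] tool [120.   -4.9  77.9]
[0.0034 0.0113] [0.5177 0.2096 0.03  ] [301.5  27.5] tool [140.2 -14.8  77.9]
y ang 90.0086064225077 tool x ang 84.5456965029667 [[ 0.0016  0.0155 -0.    ]
 [ 0.0019  0.0182  0.    ]
 [ 0.0023  0.0214  0.    ]
 [ 0.0022  0.0243 -0.    ]
 [-0.0079  0.021   0.    ]]
```

View pics/w2d.png

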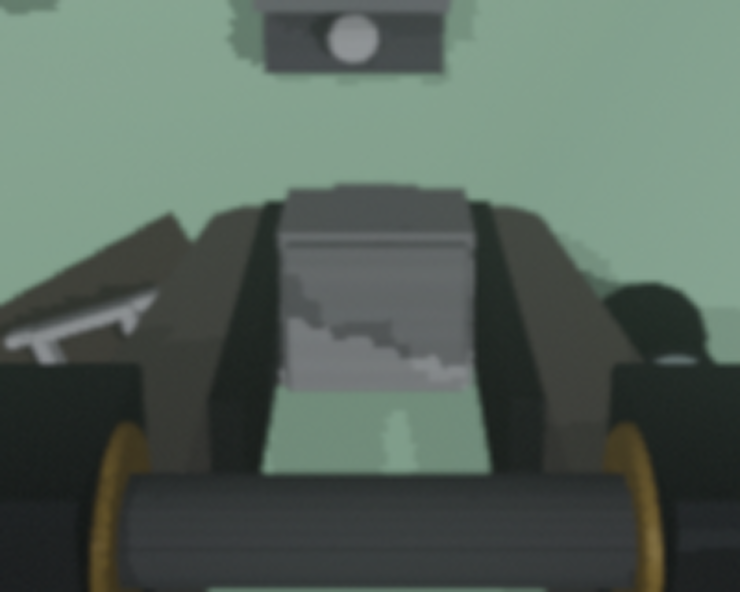

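```bash
python3 - <<'E'
from h import *
m=eyes.camera_model("wrist");T=np.array(m["tool_from_camera"]);f=200/np.tan(np.radians(m["vfov"]/2))
c=(f,m["cx"],m["cy"],T[:3,3],T[:3,:3])
g=lambda a:(220+a[0]/3.7-.4,170+a[1]/3.7-.4)
for n,a,zs in[("front bottom",(376,188),(.003,)),("fbL",(288,188),(.003,)),("fbR",(466,188),(.003,)),("front top",(376,238),(-.017,-.021)),("back top",(376,390),(-.017,-.021)),("L",(280,240),(-.017,)),("R",(474,240),(-.017,)),("collar/foot",(376,184),(.011,.025)),("coll L",(333,185),(.011,.025)),("collR",(420,185),(.011,.025))]:
    for z in zs: print(n,z,(pt(c,g(a),z)*1e3).round(2))
E
```

```text
front bottom 0.003 [11.96  0.36  3.  ]
fbL 0.003 [ 11.97 -14.51   3.  ]
fbR 0.003 [11.95 15.57  3.  ]
front top -0.017 [ 11.14   0.36 -17.  ]
front top -0.021 [ 12.79   0.36 -21.  ]
back top -0.017 [-14.55   0.34 -17.  ]
back top -0.021 [-12.23   0.34 -21.  ]
L -0.017 [ 10.83 -14.18 -17.  ]
R -0.017 [ 10.8  15.2 -17. ]
collar/foot 0.011 [ 9.83  0.36 11.  ]
collar/foot 0.025 [ 4.85  0.36 25.  ]
coll L 0.011 [ 9.65 -7.23 11.  ]
coll L 0.025 [ 4.66 -7.83 25.  ]
collR 0.011 [ 9.64  8.13 11.  ]
collR 0.025 [ 4.64  8.73 25.  ]
```

```bash
python3 -m creep '[{"linear":[15,-2,10],"twist":[0,0,0.2],"grip":0},{"linear":[15,-2,10],"twist":[0,0,0],"grip":0},{"linear":[11.2,-1.6,10],"twist":[0,0,0],"grip":0},{"linear":[0,0,8],"twist":[0,0,0],"grip":0},{"linear":[0,0,6],"twist":[0,0,0],"grip":0},{"linear":[0,0,3],"twist":[0,0,0],"grip":0},{"linear":[0,0,0],"twist":[0,0,0],"grip":0},{"linear":[0,0,0],"twist":[0,0,0],"grip":0}]'; cat > tgt.py <<'E'
# tool-frame shift (mm) still needed to put TCP at slot n (+off along tool x for stake offset)
from h import *
import sys
n=int(sys.argv[1]); d=np.array([.0,.0157,.034,.0555,.0798])[n]
s=r.read_state(); Rt=R.from_quat(s["eef_rot"]).as_matrix()
u=np.array([np.cos(np.radians(84.3)),np.sin(np.radians(84.3)),0]); p=np.array([.5177,.1092,.055])+d*u
p=p-Rt@np.array([-.001,.0004,0]); print(((p-s["tool_pos"])@Rt*1e3).round(2),s["ft_force"].round(2),s["ft_torque"].round(3),s["tool_pos"].round(4))
E
python3 tgt.py 0
```

```text
time_s: 6.22
tool_pos: [0.5181, 0.1093, 0.0611]
eef_rot: [0.742, 0.67, -0.0, 0.0]
ft_force: [-0.1, 0.1, -1.6]
gripper_width: 0.0295
grasp_force: 30.0
[ 0.84 -0.79  6.12] [-0.14  0.14 -1.57] [-0.054 -0.077  0.012] [0.5181 0.1093 0.0611]
```

```bash
python3 -m creep '[{"linear":[0.8,-0.8,2],"twist":[0,0,0],"grip":0},{"linear":[0,0,2],"twist":[0,0,0],"grip":0},{"linear":[0,0,0.5],"twist":[0,0,0],"grip":0},{"linear":[0,0,0.5],"twist":[0,0,0],"grip":0},{"linear":[0,0,0],"twist":[0,0,0],"grip":0}]'
python3 -m creep '[{"linear":[0,0,0.5],"twist":[0,0,0],"grip":0},{"linear":[0,0,0.5],"twist":[0,0,0],"grip":0},{"linear":[0,0,0],"twist":[0,0,0],"grip":0}]';  python3 tgt.py 0
```

```text
time_s: 6.63
tool_pos: [0.5171, 0.1111, 0.056]
eef_rot: [0.742, 0.671, -0.0, 0.0]
ft_force: [-0.5, -0.4, -1.7]
gripper_width: 0.0299
grasp_force: 30.0
time_s: 6.88
tool_pos: [0.5172, 0.1112, 0.0551]
eef_rot: [0.742, 0.671, 0.0, 0.0]
ft_force: [0.2, 0.5, -0.9]
gripper_width: 0.0299
grasp_force: 30.0
[-0.97  0.3   0.08] [ 0.25  0.51 -0.86] [-0.032 -0.109  0.009] [0.5172 0.1112 0.0551]
```

```bash
python3 -m creep '[{"linear":[0,0,0.5],"twist":[0,0,0],"grip":0},{"linear":[0,0,0.5],"twist":[0,0,0],"grip":0},{"linear":[0,0,0],"twist":[0,0,0],"grip":0}]';  python3 tgt.py 0
```

```text
time_s: 7.13
tool_pos: [0.5172, 0.1113, 0.055]
eef_rot: [0.742, 0.671, -0.0, 0.0]
ft_force: [-3.3, -0.8, 8.6]
gripper_width: 0.0298
grasp_force: 30.0
[-1.02  0.26 -0.02] [-3.35 -0.84  8.6 ] [-0.207  0.663  0.03 ] [0.5172 0.1113 0.055 ]
```

Slot 0 resists with about 10 N at TCP z = 0.0550, exactly where the plate's face should be. I'll raise the stake and step to slot 1.

```bash
python3 -m creep '[{"linear":[0,0,-4],"twist":[0,0,0],"grip":0},{"linear":[7.2,0.3,0],"twist":[0,0,0],"grip":0},{"linear":[7.5,0,0],"twist":[0,0,0],"grip":0},{"linear":[0,0,0],"twist":[0,0,0],"grip":0},{"linear":[0,0,1],"twist":[0,0,0],"grip":0},{"linear":[0,0,1],"twist":[0,0,0],"grip":0},{"linear":[0,0,0],"twist":[0,0,0],"grip":0}]';  python3 tgt.py 1;python3 -m creep '[{"linear":[0,0,0.6],"twist":[0,0,0],"grip":0},{"linear":[0,0,0.6],"twist":[0,0,0],"grip":0},{"linear":[0,0,0.6],"twist":[0,0,0],"grip":0},{"linear":[0,0,0],"twist":[0,0,0],"grip":0}]';  python3 tgt.py 1
```

```text
time_s: 7.72
tool_pos: [0.5186, 0.1255, 0.0556]
eef_rot: [0.742, 0.671, -0.0, -0.0]
ft_force: [0.1, -0.1, -1.2]
gripper_width: 0.0297
grasp_force: 30.0
[0.36 0.34 0.58] [ 0.14 -0.12 -1.18] [-0.019 -0.101  0.011] [0.5186 0.1255 0.0556]
time_s: 8.05
tool_pos: [0.5189, 0.1256, 0.055]
eef_rot: [0.742, 0.671, -0.0, 0.0]
ft_force: [-2.2, -0.3, 6.2]
gripper_width: 0.0297
grasp_force: 30.0
[ 0.29  0.03 -0.02] [-2.23 -0.32  6.18] [-0.288  0.603  0.093] [0.5189 0.1256 0.055 ]
```

Slot 1 is also firm at 0.0550. I'll make a short, light sweep either way to rule out plain misalignment.

```bash
python3 -m creep '[{"linear":[0.5,0,0],"twist":[0,0,0],"grip":0},{"linear":[0.5,0,0],"twist":[0,0,0],"grip":0},{"linear":[0.4,0,0],"twist":[0,0,0],"grip":0}]' | grep -E "pos|force"
python3 -m creep '[{"linear":[-1,0,0],"twist":[0,0,0],"grip":0},{"linear":[-0.7,0,0],"twist":[0,0,0],"grip":0},{"linear":[-0.6,0,0],"twist":[0,0,0],"grip":0},{"linear":[-0.5,0,0],"twist":[0,0,0],"grip":0}]' | grep -E "pos|force"
```

```text
tool_pos: [0.5189, 0.1258, 0.0549]
ft_force: [-2.1, -3.4, 7.7]
grasp_force: 30.0
tool_pos: [0.5188, 0.1253, 0.055]
ft_force: [-2.8, 1.7, 5.8]
grasp_force: 30.0
```

```bash
python3 -m creep '[{"linear":[0,0,-4],"twist":[0,0,0],"grip":0},{"linear":[10,0,0],"twist":[0,0,0],"grip":0},{"linear":[9.7,0,0],"twist":[0,0,0],"grip":0},{"linear":[0,0,0],"twist":[0,0,0],"grip":0},{"linear":[0,0,1],"twist":[0,0,0],"grip":0},{"linear":[0,0,1],"twist":[0,0,0],"grip":0},{"linear":[0,0,0],"twist":[0,0,0],"grip":0}]'|grep -E "time|force";  python3 tgt.py 2;python3 -m creep '[{"linear":[0,0,0.6],"twist":[0,0,0],"grip":0},{"linear":[0,0,0.6],"twist":[0,0,0],"grip":0},{"linear":[0,0,0.6],"twist":[0,0,0],"grip":0},{"linear":[0,0,0],"twist":[0,0,0],"grip":0}]'|grep force;  python3 tgt.py 2
```

```text
time_s: 9.22
ft_force: [0.3, 0.2, -1.3]
grasp_force: 30.0
[0.52 0.34 0.74] [ 0.34  0.19 -1.31] [-0.013 -0.102  0.009] [0.5204 0.1436 0.0557]
ft_force: [-1.2, -1.1, 4.2]
grasp_force: 30.0
[ 0.37 -0.04 -0.1 ] [-1.25 -1.05  4.2 ] [-0.249  0.383 -0.032] [0.5208 0.1437 0.0549]
```

```bash
python3 -m creep '[{"linear":[0,0,-2.5],"twist":[0,0,0],"grip":0},{"linear":[0.9,0,0],"twist":[0,0,0],"grip":0},{"linear":[0,0,1],"twist":[0,0,0],"grip":0},{"linear":[0,0,0.8],"twist":[0,0,0],"grip":0},{"linear":[0,0,0.8],"twist":[0,0,0],"grip":0},{"linear":[0,0,0],"twist":[0,0,0],"grip":0}]'|grep -E "pos|force"; python3 -m creep '[{"linear":[0,0,-2.5],"twist":[0,0,0],"grip":0},{"linear":[-1.8,0,0],"twist":[0,0,0],"grip":0},{"linear":[0,0,1],"twist":[0,0,0],"grip":0},{"linear":[0,0,0.8],"twist":[0,0,0],"grip":0},{"linear":[0,0,0.8],"twist":[0,0,0],"grip":0},{"linear":[0,0,0],"twist":[0,0,0],"grip":0}]'|grep -E "pos|force"
```

```text
tool_pos: [0.5209, 0.145, 0.0549]
ft_force: [-1.8, -1.3, 7.3]
grasp_force: 30.0
tool_pos: [0.5207, 0.1429, 0.0549]
ft_force: [-2.3, -1.6, 7.2]
grasp_force: 30.0
```

Slot 2 refuses the tang at all three offsets. I'll go to slot 3.

```bash
python3 -m creep '[{"linear":[0,0,-4],"twist":[0,0,0],"grip":0},{"linear":[11.5,0,0],"twist":[0,0,0],"grip":0},{"linear":[11.2,0,0],"twist":[0,0,0],"grip":0},{"linear":[0,0,0],"twist":[0,0,0],"grip":0},{"linear":[0,0,1],"twist":[0,0,0],"grip":0},{"linear":[0,0,1],"twist":[0,0,0],"grip":0},{"linear":[0,0,0],"twist":[0,0,0],"grip":0}]'|grep -E "time|force";  python3 tgt.py 3
python3 - <<'E'
from h import *
im=eyes.camera("wrist");cv2.imwrite("pics/w3.png",cv2.resize(im[180:260,260:390],None,fx=6,fy=6,interpolation=cv2.INTER_CUBIC))
E
```

```text
time_s: 11.13
ft_force: [-0.1, -0.2, -1.3]
grasp_force: 30.0
[0.19 0.36 0.69] [-0.1  -0.24 -1.29] [-0.047 -0.058  0.024] [0.5225 0.1653 0.0557]
```

View pics/w3.png

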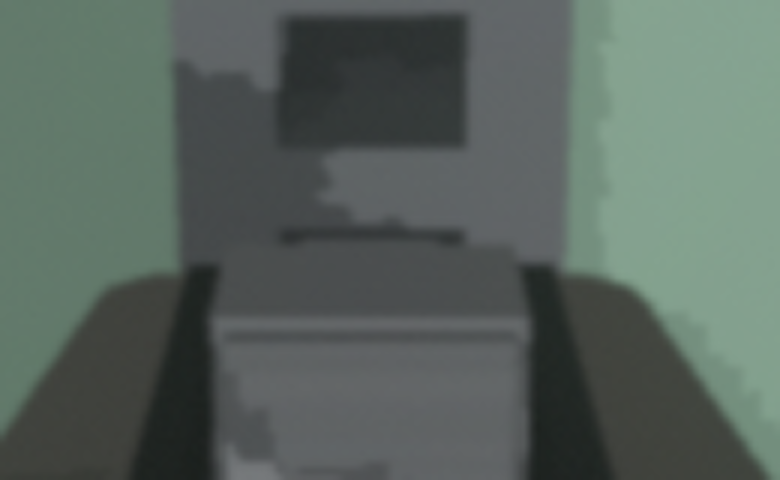

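The slot's front edge at (280–466, 230) shows just ahead of the tang at (300–445, 240), centred sideways with a small gap of about 1 mm. The alignment looks good, so I'll lower it gently.

```bash
python3 -m creep '[{"linear":[0.3,0,0],"twist":[0,0,0],"grip":0},{"linear":[0,0,0.6],"twist":[0,0,0],"grip":0},{"linear":[0,0,0.6],"twist":[0,0,0],"grip":0},{"linear":[0,0,0.6],"twist":[0,0,0],"grip":0},{"linear":[0,0,0],"twist":[0,0,0],"grip":0}]'|grep force;  python3 tgt.py 3
```

```text
ft_force: [0.3, -0.5, -1.1]
grasp_force: 30.0
[-0.35  0.08 -0.68] [ 0.29 -0.54 -1.15] [-0.008 -0.065 -0.062] [0.5229 0.1658 0.0543]
```

```bash
python3 -m creep '[{"linear":[0,0,0.7],"twist":[0,0,0],"grip":0},{"linear":[0,0,0.7],"twist":[0,0,0],"grip":0},{"linear":[0,0,0.6],"twist":[0,0,0],"grip":0},{"linear":[0,0,0],"twist":[0,0,0],"grip":0}]'|grep force;  python3 tgt.py 3
```

```text
ft_force: [-0.3, -0.3, -0.8]
grasp_force: 30.0
[-0.46  0.1  -2.69] [-0.28 -0.31 -0.82] [-0.038 -0.053  0.012] [0.5229 0.1659 0.0523]
```

```bash
python3 -m creep '[{"linear":[0,0,1],"twist":[0,0,0],"grip":0},{"linear":[0,0,1],"twist":[0,0,0],"grip":0},{"linear":[0,0,1],"twist":[0,0,0],"grip":0},{"linear":[0,0,1],"twist":[0,0,0],"grip":0},{"linear":[0,0,0],"twist":[0,0,0],"grip":0}]'|grep force
python3 -m creep '[{"linear":[0,0,1],"twist":[0,0,0],"grip":0},{"linear":[0,0,1],"twist":[0,0,0],"grip":0},{"linear":[0,0,1],"twist":[0,0,0],"grip":0},{"linear":[0,0,1],"twist":[0,0,0],"grip":0},{"linear":[0,0,1],"twist":[0,0,0],"grip":0},{"linear":[0,0,0],"twist":[0,0,0],"grip":0}]'|grep force;  python3 tgt.py 3
```

```text
ft_force: [-0.1, -0.7, -2.2]
grasp_force: 30.0
ft_force: [0.0, -0.9, -1.3]
grasp_force: 30.0
[ -0.42   0.12 -11.76] [ 0.01 -0.88 -1.32] [-0.049  0.013 -0.018] [0.5228 0.1659 0.0432]
```

```bash
python3 -m creep '[{"linear":[0,0,0.8],"twist":[0,0,0],"grip":0},{"linear":[0,0,0.8],"twist":[0,0,0],"grip":0},{"linear":[0,0,0.6],"twist":[0,0,0],"grip":0},{"linear":[0,0,0.5],"twist":[0,0,0],"grip":0},{"linear":[0,0,0],"twist":[0,0,0],"grip":0}]'|grep force;  python3 tgt.py 3
```

```text
ft_force: [-1.1, -0.2, 1.8]
grasp_force: 30.0
[ -0.53   0.   -14.  ] [-1.15 -0.23  1.8 ] [-0.118  0.16  -0.024] [0.523 0.166 0.041]
```

Contact comes at exactly 14 mm depth. I'll press lightly to confirm the seat, ease off and release.

```bash
python3 -m creep '[{"linear":[0,0,0.5],"twist":[0,0,0],"grip":0},{"linear":[0,0,0.4],"twist":[0,0,0],"grip":0},{"linear":[0,0,0],"twist":[0,0,0],"grip":0}]'|grep -E "pos|force"
python3 -m creep '[{"linear":[0,0,-0.5],"twist":[0,0,0],"grip":0},{"linear":[0,0,0],"twist":[0,0,0],"grip":0.34},{"linear":[0,0,0],"twist":[0,0,0],"grip":0.4},{"linear":[0,0,0],"twist":[0,0,0],"grip":0.5},{"linear":[0,0,0],"twist":[0,0,0],"grip":0.65},{"linear":[0,0,0],"twist":[0,0,0],"grip":0.65},{"linear":[0,0,0],"twist":[0,0,0],"grip":0.65}]'
```

```text
tool_pos: [0.523, 0.166, 0.0408]
ft_force: [-2.8, -1.2, 9.1]
grasp_force: 30.0
time_s: 14.1
tool_pos: [0.5229, 0.166, 0.0402]
eef_rot: [0.742, 0.671, -0.0, -0.0]
ft_force: [-0.1, 0.2, -0.2]
gripper_width: 0.0592
grasp_force: 0.0
```

```bash
python3 -m creep '[{"linear":[0,0,-5],"twist":[0,0,0],"grip":0.65},{"linear":[0,0,-10],"twist":[0,0,0],"grip":0.65},{"linear":[0,0,-20],"twist":[0,0,0],"grip":0.65},{"linear":[0,0,-30],"twist":[0,0,0],"grip":0.65},{"linear":[0,0,-20],"twist":[0,0,0],"grip":0.65},{"linear":[-30,0,0],"twist":[0,0,0],"grip":0.65},{"linear":[-30,0,0],"twist":[0,0,0],"grip":0.65},{"linear":[0,0,0],"twist":[0,0,0],"grip":0.65}]'|tail -4
python3 - <<'E'
from h import *
s=r.read_state();im=eyes.camera("wrist");sc=eyes.camera("scene")
a=cv2.resize(im[20:220,220:420],(400,400),interpolation=cv2.INTER_CUBIC); b=cv2.resize(sc[120:220,290:390],(400,400),interpolation=cv2.INTER_CUBIC)
cv2.imwrite("pics/fin.png",np.hstack([a,b])); c=cam("wrist",s); print(s["tool_pos"])
for z in(.03,.038,.058,.062): print(z,px(c,(.5230,.1646,z)))
E
```

```text
eef_rot: [0.744, 0.668, -0.001, 0.002]
ft_force: [-0.3, -0.0, -0.5]
gripper_width: 0.0596
grasp_force: 0.0
[0.51706446 0.10002189 0.12629435]
0.03 [319.5593065  127.85341623]
0.038 [319.51653058 128.210696  ]
0.058 [319.39713655 129.20791743]
0.062 [319.37083377 129.42760766]
```

View pics/fin.png

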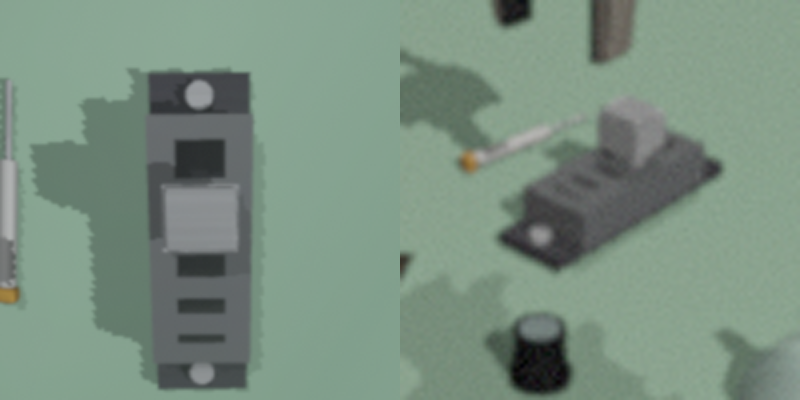

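The stake stands upright in the fourth slot, with its head at crop (202,218) and square to the plate. The three narrower slots and the widest one are free, and the gripper is clear. I'm handing in.

```bash
python3 -c "
from plant import workorder
print(workorder.hand_in())"
```

```text
the job is handed in; nothing more can be done
None
```

The end stake (flat-faced, stake_a) stands upright in slot 3 (13 mm), collar down on the plate, after slots 0, 1 and 2 refused it at about 10 N or less; the job is handed in at about 15 of the 64 s, and I touched nothing else.

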